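# Stagger the washed stock trays to air

### The job

Stack the washed grey stock trays in a zigzag so that air gets into each of them: set the deep tray on the lips of the fixed bottom tray (the one with the pull tab), lengthwise in line with it but shifted a quarter of its length, 45 mm, towards the tab end. Then set the shallow tray on top of the deep one, shifted back again so that it is straight above the bottom tray. Let go of each tray once it lies flat; the undivided square tub is not part of the stack.

Things in the scene. Friction and masses are not known exactly. Their poses are not given: they have to be found in the camera images.
- bottom_tray: Bottom tray, fixed to the table: grey plastic, empty, 180 (x) by 110 (y) by 55 mm high. Origin: centre of its flat underside. Walls, floor 4 mm; rim lip 14 mm wide inwards. Grip from above by the 12 mm cross wall at mid-length (runs along y, floor to rim level), closing along x; 70 mm free each side. Alone has a pull tab, 35 mm long, 50 wide, out of its +x end 17 mm below the rim.
- deep_tray: Deep tray, loose, about 0.26 kg: grey plastic, empty, 180 (x) by 110 (y) by 70 mm high. Origin: centre of its flat underside. Walls, floor 4 mm; rim lip 14 mm wide inwards. Grip from above by the 12 mm cross wall at mid-length (runs along y, floor to rim level), closing along x; 70 mm free each side. No tab, so its two ends are alike.
- shallow_tray: Shallow tray, loose, about 0.20 kg: grey plastic, empty, 180 (x) by 110 (y) by 45 mm high. Origin: centre of its flat underside. Walls, floor 4 mm; rim lip 14 mm wide inwards. Grip from above by the 12 mm cross wall at mid-length (runs along y, floor to rim level), closing along x; 70 mm free each side. No tab, so its two ends are alike.
Mind the look-alikes: they are no part of the job. What is shaped like the shallow_tray but green or yellow is not meant.

How it is judged:
By the outcome, as a careful person would: the job done as asked, in the order asked, and still so for the second after the job is handed in, with the robot touching nothing.
It also fails if it takes over 70 s, if anything falls off the work surface, if the arm or the gripper's body presses on something with over 40 N, if the wrist force passes 120 N, or if a joint passes its speed limit or range.

### The arm

A 6-joint arm with a two-finger parallel gripper is mounted at the origin on the work surface. World frame = base frame: x ahead of the robot, y to its left, z up, the work surface at z = 0. Lengths are in m, angles in rad, forces in N, time in s.
With the tool pointing down it reaches from about 0.325 to 0.925 m from the base axis. Payload 3.1 kg.
Tool frame: the origin (TCP) lies at the very end of the fingers, on their centre line; the grasp point (between the pads) lies 19 mm behind it; x points along the fingers, z is the direction in which the jaws open and shut, and the axes are right-handed (so a half turn about x gives the same grasp; the last joint's range is limited). The gripper opens to 85 mm and grips with 20 to 120 N. Pads are 22 mm wide; open, the fingers measure 114 mm over their backs; the gripper's body (76 mm by 85 mm) begins 54 mm behind the grasp point. The pads swing forward as they close: fully open they stand 13 mm farther back than shut.
Start: joints at [-1.36, 0.217, 1.613, -0, 1.311, -0.112], TCP at [0.198, -0.593, 0.195] pointing down, gripper open.
Joint ranges: [-2.75, 2.75], [-0.78, 2.1], [0.31, 2.55], [-1.13, 4.27], [0.13, 2.63], [-2.58, 2.58]. Speed limits (rad/s): [2.79, 2.79, 3.14, 3.14, 3.14, 3.14].

### API

Orientations are given as a unit quaternion [x, y, z, w].
In Python, from bench import ctrl gives the robot as it stands. The module is installed in compiled form; this text tells all that it offers.
- The arm moves only by the shell command python3 -m inch 'ROWS' [FORCE]. ROWS is JSON, one flat list of numbers, 7 for each row, row after row: the shift along the tool's x, y, z in cm, then the turn, a rotation vector about the tool's x, y, z in degrees, then the opening in per cent of the stroke, from 0 (shut) to 100 (fully open). A call has 1 to 5 rows; each row shifts and turns the commanded pose from where the row before left it, along the tool's axes as they then stand; what a row does not reach is not made up. A row lasts 1/12 s, in which the tool goes at most 41.7 mm and 7.16 degrees, less where a joint would pass 70% of its speed; a pose out of reach is approached as far as the arm can. A call with a gripper value outside its range is refused whole. The fingers move at their own pace and stop on an object; FORCE is the grip in N (left out, the last holds). Time passes only in rows, so rows that do not move let the fingers close. It gives the time, the measured TCP pose, the force and the opening at its end, in the units of the state.
- ctrl.get_state(): the state, without advancing time (a new reading comes with each control period).
- ctrl.snapshot(name): name is "scene" or "top" or "wrist"; returns a dict with "image" (384x512x3 uint8, red, green, blue), "mtx" (3x3 intrinsics, pixels), "D" ([k1, k2, p1, p2, k3] as OpenCV has them; the pictures are not rectified), "eye" and "attitude" of the camera in the world; the wrist camera has in their place "hand_eye" (4x4, takes a point from camera to tool coordinates, whose origin is the TCP and whose axes are the tool frame's). Camera axes: x right, y down, z forward; pixel columns grow to the right and rows downward; lengths in m; the calibration is good to about 2 mm. A picture is of the moment at which its call begins: read the wrist's pose just before it. There is no depth.
- ctrl.hand_in(): hands the job in, once; it reports no verdict.
The state is a dict: "clock": time; "q": joint angles; "qvel": joint speeds; "joint_efforts": joint torques, N m; "tcp_pos": TCP position; "orientation": TCP orientation; "wrist_force": force on the tool from outside, world axes, zero at the start; "torque": the same for the moment, N m; "opening": finger opening in m.
Only numpy, scipy, OpenCV 4.12 (cv2) and the standard library are available. Lean on these libraries where they do the work, as an engineer would, in place of code of your own. Each camera call takes 0.05 s, during which the arm holds its last target. There are 200 camera calls.

## Working session

There is one attempt and no reset: what is moved stays moved. The work goes in short steps, Python scripts to look and compute and a shell command to move; the robot and the scene stay as the last step left them, time stands still between calls to the robot, and variables do not carry over. Pictures are saved under pics/ and viewed, about 8 in all and at most 12, crops included, and the job is handed in when it is done.

```bash
mkdir -p pics; python3 - <<'E'
from bench import ctrl
import cv2,numpy as np
s=ctrl.get_state();print(s['clock'],s['tcp_pos'],s['orientation'],s['opening'],s['wrist_force'])
for n in("scene","top"):
    d=ctrl.snapshot(n);cv2.imwrite(f'pics/{n}0.png',d['image'][:,:,::-1]);print(n,d['mtx'],d['D'],d['eye'],d['attitude'])
E
```

```text
0.0 [ 0.19808854 -0.5918192   0.19385848] [ 0.41372631  0.57448568 -0.41257137  0.57322039] 0.08553601280485344 [-0.18592923  0.00990515 -0.3229051 ]
scene [[449.48032333   0.         252.21957743]
 [  0.         449.48032333 194.87819198]
 [  0.           0.           1.        ]] [-0.12099323  0.          0.          0.          0.        ] [0.83269923 0.49245686 0.99355413] [ 0.28329657  0.90346057 -0.30643923 -0.09796452]
top [[457.81945339   0.         253.79237829]
 [  0.         457.81945339 189.58583489]
 [  0.           0.           1.        ]] [-0.16176017  0.          0.          0.          0.        ] [ 0.27766532 -0.10046518  1.50941551] [ 0.71305064 -0.69977852  0.03506922 -0.02527771]
```

View pics/top0.png

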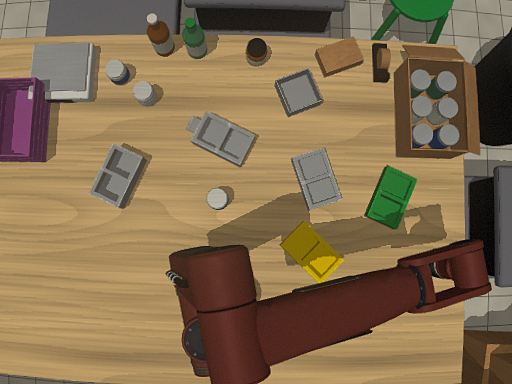

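View pics/scene0.png

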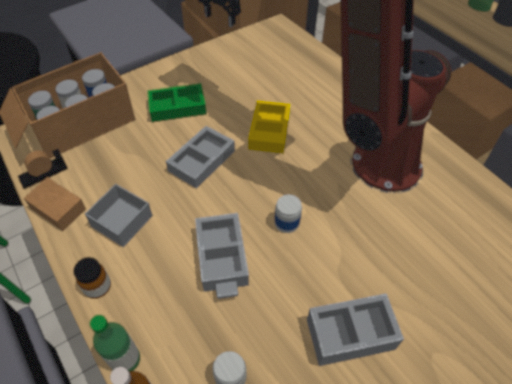

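Candidates (top image): grey deep tray (120,176), grey bottom tray with tab (222,138), grey shallow tray (317,179). Look-alikes are the grey square tub (299,92), the green tray (391,196) and the yellow one (312,250). In the scene view the deep one is (353,328), with visibly taller walls, and the shallow one is (201,155). I'll check these in an enlarged crop.

```bash
cat > h.py <<'E'
import cv2,numpy as np
from scipy.spatial.transform import Rotation as R
from bench import ctrl
def cam(d,s=None):
    if 'eye' in d: return np.array(d['eye']),R.from_quat(d['attitude']).as_matrix()
    T=np.eye(4);T[:3,:3]=R.from_quat(s['orientation']).as_matrix();T[:3,3]=s['tcp_pos']
    T=T@np.array(d['hand_eye']);return T[:3,3],T[:3,:3]
def cast(d,px,z,s=None):
    e,A=cam(d,s);u=cv2.undistortPoints(np.float64(px).reshape(-1,1,2),np.array(d['mtx']),np.array(d['D']))[:,0]
    v=np.c_[u,np.ones(len(u))]@A.T
    return (e+v*((z-e[2])/v[:,2])[:,None])[:,:2]
def proj(d,P,s=None):
    e,A=cam(d,s);p=(np.float64(P)-e)@A
    return cv2.projectPoints(p,np.zeros(3),np.zeros(3),np.array(d['mtx']),np.array(d['D']))[0][:,0]
E
python3 - <<'E'
from h import *
d=ctrl.snapshot('top');im=d['image'][:,:,::-1]
t=[(120,176),(222,138),(317,179)]
cv2.imwrite('pics/crop1.png',np.hstack([cv2.resize(im[y-38:y+38,x-38:x+38],(266,266),interpolation=cv2.INTER_CUBIC) for x,y in t]))
hsv=cv2.cvtColor(np.ascontiguousarray(d['image']),cv2.COLOR_RGB2HSV)
m=((hsv[...,1]<45)&(hsv[...,2]>70)).astype(np.uint8)
for (x,y),h in zip(t,(.07,.055,.045)):
    n,l,_,_=cv2.connectedComponentsWithStats(m);k=np.bincount(l[y-25:y+25,x-20:x+20].ravel(),minlength=n);k[0]=0;k=k.argmax()
    c=cv2.findContours((l==k).astype(np.uint8),0,2)[0][0];r=cv2.minAreaRect(c);b=cv2.boxPoints(r)
    print(r,cast(d,b,h).round(3).tolist(),cast(d,[r[0]],h))
E
```

```text
((117.43537139892578, 175.81692504882812), (38.20342254638672, 56.40299987792969), 25.559965133666992) [[0.38, 0.412], [0.546, 0.34], [0.494, 0.224], [0.329, 0.296]] [[0.43675639 0.31752333]]
((218.60003662109375, 136.30001831054688), (64.8459701538086, 34.882659912109375), 26.56505012512207) [[0.567, 0.116], [0.671, 0.069], [0.579, -0.121], [0.476, -0.073]] [[ 0.57269273 -0.002785  ]]
((315.6499938964844, 178.44996643066406), (55.02362823486328, 35.10127639770508), 71.56504821777344) [[0.508, -0.236], [0.548, -0.345], [0.378, -0.402], [0.34, -0.294]] [[ 0.44319993 -0.31898075]]
```

View pics/crop1.png

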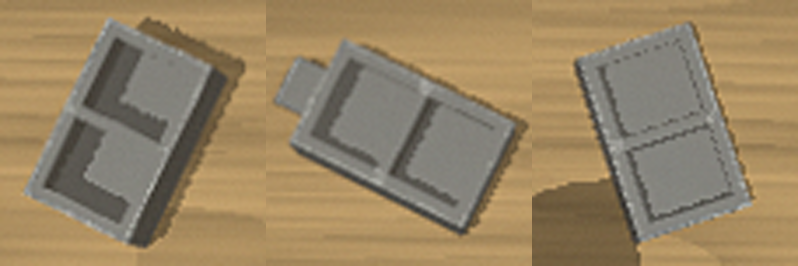

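The crop confirms all three: divided and grey, the left one with the tallest walls (deep), the middle one with the tab at its upper-left end, and the right one shallow. I'll turn the corners I read into coarse poses and get the hand-eye geometry.

```bash
cat >> h.py <<'E'
def pose(P):  # 4 rim corners in order; first->second is short side
    P=np.array(P);c=P.mean(0);a=(P[2]-P[1]+P[3]-P[0])/2;b=(P[1]-P[0]+P[2]-P[3])/2
    return c.round(4),np.degrees(np.arctan2(a[1],a[0])).round(1),np.linalg.norm(a).round(4),np.linalg.norm(b).round(4)
def toolaxes(s): return R.from_quat(s['orientation']).as_matrix()
E
python3 - <<'E'
from h import *
d=ctrl.snapshot('top');w=ctrl.snapshot('wrist');s=ctrl.get_state()
f=lambda c,o,q:[(o[0]+(u-q)/3.5-.36,o[1]+v/3.5-.36) for u,v in c]
print('deep',pose(cast(d,f([(110,20),(212,68),(130,243),(27,193)],(82,138),0),.07)))
print('bot',pose(cast(d,f([(345,42),(295,141),(462,228),(518,123)],(184,100),266),.055)))
print('shal',pose(cast(d,f([(577,62),(692,24),(752,198),(637,242)],(279,141),532),.045)))
print(toolaxes(s).round(3),s['q'],np.array(w['hand_eye']).round(3),w['mtx'],w['D'])
E
```

```text
deep (array([0.4394, 0.3233]), np.float64(156.6), np.float64(0.1759), np.float64(0.1077))
bot (array([ 0.5686, -0.018 ]), np.float64(-115.5), np.float64(0.1761), np.float64(0.1072))
shal (array([ 0.4445, -0.322 ]), np.float64(-160.8), np.float64(0.1731), np.float64(0.1144))
[[-0.     0.948  0.317]
 [ 0.001  0.317 -0.948]
 [-1.     0.    -0.001]] [-1.36021656e+00  2.17356324e-01  1.61410958e+00 -2.69616816e-06
  1.31128233e+00 -1.12201827e-01] [[ 0.    -0.311  0.95  -0.178]
 [-0.    -0.95  -0.311  0.08 ]
 [ 1.    -0.    -0.    -0.   ]
 [ 0.     0.     0.     1.   ]] [[313.06733247   0.         254.71290584]
 [  0.         313.06733247 188.9732208 ]
 [  0.           0.           1.        ]] [-0.01351507  0.          0.          0.          0.        ]
```

```bash
cat > snapw.py <<'E'
import sys,pickle
from h import *
s=ctrl.get_state();d=ctrl.snapshot('wrist');n=sys.argv[1]
pickle.dump((s,d),open(n+'.pkl','wb'));cv2.imwrite(f'pics/{n}.png',d['image'][:,:,::-1])
print(n,s['clock'],np.round(s['tcp_pos'],4),np.round(s['q'],2),np.round(s['wrist_force'],1))
E
I="python3 -m inch"
$I '[-0.85,3.15,-1.79,0,0,0,100,-0.85,3.15,-1.79,0,0,0,100,-0.85,3.15,-1.79,0,0,0,100,-0.85,3.15,-1.79,0,0,0,100,-0.85,3.15,-1.79,0,0,0,100]'
$I '[-0.85,3.15,-1.79,0,0,0,100,-0.85,3.15,-1.79,0,0,0,100,-0.85,3.15,-1.79,0,0,0,100,-0.85,3.15,-1.79,0,0,0,100,-0.85,3.15,-1.79,0,0,0,100]'
$I '[0,0,0,0,0,0,100,0,0,0,0,0,0,100,0,0,0,0,0,0,100]'
python3 snapw.py ws
$I '[0,2.42,-2.7,0,0,0,100,0,2.42,-2.7,0,0,0,100,0,2.42,-2.7,0,0,0,100,0,2.42,-2.7,0,0,0,100,0,2.42,-2.7,0,0,0,100]'
$I '[0,2.42,-2.7,0,0,0,100,0,2.42,-2.7,0,0,0,100,0,2.42,-2.7,0,0,0,100,0,2.42,-2.7,0,0,0,100,0,0,0,0,0,0,100]'
$I '[0,0,0,0,0,0,100,0,0,0,0,0,0,100,0,0,0,0,0,0,100]'
python3 snapw.py wb
```

```text
clock: 0.67
tcp_pos: [0.32, -0.4565, 0.2379]
orientation: [0.413, 0.574, -0.413, 0.574]
wrist_force: [-0.0, -0.0, 0.4]
opening: 0.0853
clock: 1.08
tcp_pos: [0.4411, -0.3215, 0.2807]
orientation: [0.413, 0.574, -0.413, 0.574]
wrist_force: [1.0, -1.6, -1.4]
opening: 0.0855
clock: 1.33
tcp_pos: [0.44, -0.323, 0.2799]
orientation: [0.413, 0.574, -0.413, 0.574]
wrist_force: [0.9, -0.3, -0.2]
opening: 0.0852
ws 1.3333 [ 0.44   -0.323   0.2799] [-0.76 -0.01  1.7  -0.    1.45  0.49] [ 0.9 -0.3 -0.2]
clock: 1.8
tcp_pos: [0.5116, -0.1568, 0.2795]
orientation: [0.414, 0.573, -0.414, 0.573]
wrist_force: [-0.6, -0.1, -0.5]
opening: 0.0854
clock: 2.22
tcp_pos: [0.5708, -0.0195, 0.2793]
orientation: [0.413, 0.575, -0.411, 0.574]
wrist_force: [-0.2, 0.1, 0.1]
opening: 0.0852
clock: 2.47
tcp_pos: [0.5691, -0.0254, 0.2797]
orientation: [0.414, 0.574, -0.414, 0.573]
wrist_force: [-0.0, 1.1, 0.4]
opening: 0.0854
wb 2.4667 [ 0.5691 -0.0254  0.2797] [-0.17  0.04  1.65 -0.    1.45  1.08] [-0.   1.1  0.4]
```

```bash
I="python3 -m inch"
$I '[0,-0.13,-3.7,0,0,0,100,0,-0.13,-3.7,0,0,0,100,0,-0.13,-3.7,0,0,0,100,0,-0.13,-3.7,0,0,0,100,0,-0.13,-3.7,0,0,0,100]'
$I '[0,-0.13,-3.7,0,0,0,100,0,-0.13,-3.7,0,0,0,100,0,-0.13,-3.7,0,0,0,100,0,-0.13,-3.7,0,0,0,100,0,-0.13,-3.7,0,0,0,100]'
$I '[0,0,0,-6,0,0,100,0,0,0,-6,0,0,100,0,0,0,-6,0,0,100,0,0,0,-6,0,0,100,0,0,0,-6,0,0,100]'
$I '[0,0,0,-6,0,0,100,0,0,0,-6,0,0,100,0,0,0,-6,0,0,100,0,0,0,0,0,0,100,0,0,0,0,0,0,100]'
python3 snapw.py wd
python3 -c "
import cv2,numpy as np
cv2.imwrite('pics/m2.png',cv2.resize(np.hstack([cv2.imread(f'pics/{n}.png') for n in('ws','wb')]),(800,300)))"
```

```text
clock: 2.93
tcp_pos: [0.5043, 0.1496, 0.2804]
orientation: [0.414, 0.573, -0.414, 0.573]
wrist_force: [0.8, -0.3, -0.5]
opening: 0.0852
clock: 3.35
tcp_pos: [0.4398, 0.3234, 0.2805]
orientation: [0.414, 0.573, -0.414, 0.574]
wrist_force: [-0.2, 0.1, -1.0]
opening: 0.085
clock: 3.77
tcp_pos: [0.4405, 0.322, 0.2802]
orientation: [0.249, 0.662, -0.25, 0.662]
wrist_force: [0.5, 0.5, -0.4]
opening: 0.0854
clock: 4.18
tcp_pos: [0.4405, 0.3222, 0.2803]
orientation: [0.146, 0.692, -0.146, 0.692]
wrist_force: [-0.2, 0.2, -1.0]
opening: 0.0853
wd 4.1833 [0.4405 0.3222 0.2803] [ 0.5  -0.01  1.7  -0.    1.45  0.92] [-0.2  0.2 -1. ]
```

View pics/wd.png

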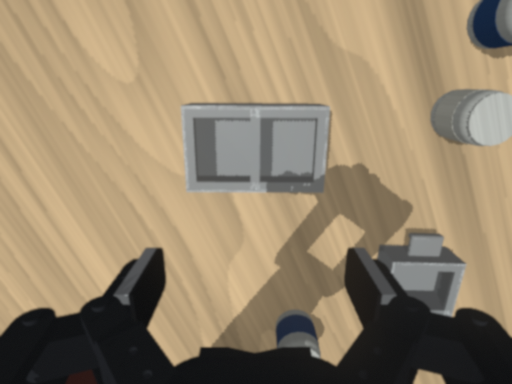

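View pics/m2.png

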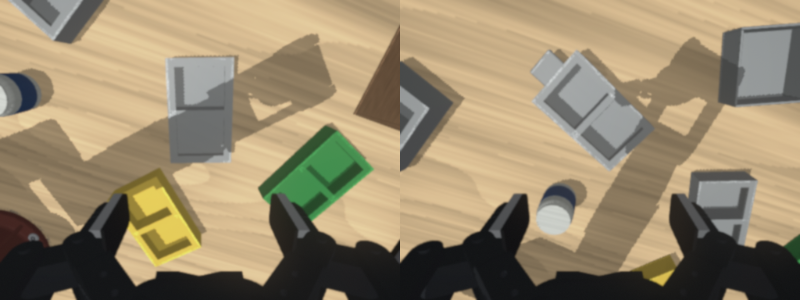

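```bash
cat > meas.py <<'E'
import pickle
from h import *
def edges(n,px,h):
    # refine each rim side: outermost strong sat. transition near hand-read sides, line fit, intersect
    s,d=pickle.load(open(n+'.pkl','rb'));g=cv2.cvtColor(np.ascontiguousarray(d['image']),cv2.COLOR_RGB2GRAY)
    c=cv2.cornerSubPix(g,np.float32(px).reshape(-1,1,2),(4,4),(-1,-1),(3,50,.01))[:,0]
    return c.round(1).tolist(),pose(cast(d,px,h,s)),pose(cast(d,c,h,s))
if __name__=='__main__':
    print(edges('wd',[(183,105),(187,191),(325,191),(331,105)],.07))
    k=1.28
    print(edges('ws',[(167*k,57*k),(237*k,56*k),(231*k,160*k),(170*k,162*k)],.045))
    print(edges('wb',[((578-400)*k,52*k),((536-400)*k,99*k),((607-400)*k,166*k),((651-400)*k,123*k)],.055))
    ims=[]
    for n,(x,y) in dict(wd=(257,148),ws=(258,139),wb=(247,139)).items():
        im=cv2.imread(f'pics/{n}.png')[y-85:y+85,x-85:x+85]
        ims.append(cv2.resize(im,(266,266),interpolation=cv2.INTER_CUBIC))
    cv2.imwrite('pics/m3.png',cv2.resize(np.hstack(ims),(798,266)))
E
python3 meas.py
```

```text
([[182.6999969482422, 105.0999984741211], [187.60000610351562, 189.39999389648438], [322.3999938964844, 192.0], [331.0, 105.0]], (array([0.4443, 0.3255]), np.float64(-23.8), np.float64(0.1793), np.float64(0.109)), (array([0.4438, 0.326 ]), np.float64(-24.3), np.float64(0.1774), np.float64(0.1085)))
([[214.60000610351562, 73.0999984741211], [304.29998779296875, 70.30000305175781], [292.6000061035156, 204.10000610351562], [218.39999389648438, 208.39999389648438]], (array([ 0.4486, -0.3239]), np.float64(-162.1), np.float64(0.1777), np.float64(0.1108)), (array([ 0.4487, -0.3236]), np.float64(-163.0), np.float64(0.1788), np.float64(0.1082)))
([[230.39999389648438, 66.4000015258789], [172.6999969482422, 124.9000015258789], [265.0, 212.5], [321.29998779296875, 157.39999389648438]], (array([ 0.5756, -0.0143]), np.float64(-115.8), np.float64(0.1647), np.float64(0.1036)), (array([ 0.5763, -0.0144]), np.float64(-116.2), np.float64(0.165), np.float64(0.1045)))
```

View pics/m3.png

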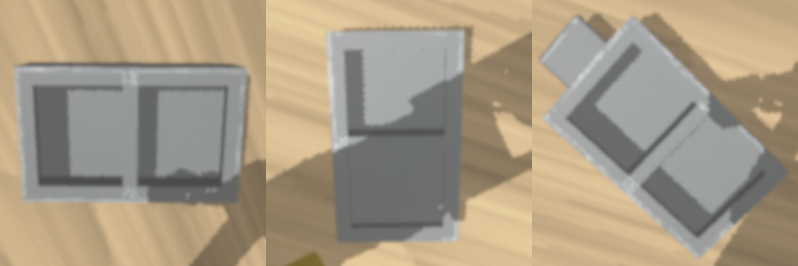

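```bash
python3 - <<'E'
from meas import *
for n,c,o,q,h in [('wd',[(17,68),(25,200),(238,202),(244,70)],(172,63),0,.07),('ws',[(328,31),(465,30),(457,241),(338,241)],(173,54),266,.045),('wb',[(632,17),(546,120),(699,256),(787,174)],(162,54),532,.055)]:
    s,d=pickle.load(open(n+'.pkl','rb'))
    p=[(o[0]+(u-q)/1.565-.2,o[1]+v/1.565-.2) for u,v in c]
    print(n,pose(cast(d,p,h,s)))
E
```

```text
wd (array([0.4428, 0.3248]), np.float64(-24.3), np.float64(0.1765), np.float64(0.1071))
ws (array([ 0.4464, -0.3233]), np.float64(-161.1), np.float64(0.1792), np.float64(0.1082))
wb (array([ 0.5711, -0.0166]), np.float64(-115.5), np.float64(0.1762), np.float64(0.1059))
```

```bash
I="python3 -m inch"
$I '[3.5,0.3,0,0,0,0,100,3.5,0,0,0,0,0,100,3.5,0,0,0,0,0,100,3.5,0,0,0,0,0,100,3.5,0,0,0,0,0,100]'
$I '[2.5,0,0,0,0,0,100,2.5,0,0,0,0,0,100,1.5,0,0,0,0,0,100,0.8,0,0,0,0,0,100,0,0,0,0,0,0,100]'
$I '[0,0,0,0,0,0,40,0,0,0,0,0,0,20,0,0,0,0,0,0,10,0,0,0,0,0,0,0,0,0,0,0,0,0,0]' 60
$I '[0,0,0,0,0,0,0,0,0,0,0,0,0,0,0,0,0,0,0,0,0,0,0,0,0,0,0,0,0,0,0,0,0,0,0]' 60
$I '[-0.5,0,0,0,0,0,0,-1.5,0,0,0,0,0,0,-2,0,0,0,0,0,0,-2,0,0,0,0,0,0,-2,0,0,0,0,0,0]'
$I '[-2,0,0,0,0,0,0,-2,0,0,0,0,0,0,-1,0,0,0,0,0,0,0,0,0,0,0,0,0,0,0,0,0,0,0,0]'
python3 snapw.py wd2
```

```text
clock: 4.65
tcp_pos: [0.4415, 0.3257, 0.104]
orientation: [0.145, 0.692, -0.145, 0.692]
wrist_force: [-0.1, 0.4, 0.1]
opening: 0.085
clock: 5.07
tcp_pos: [0.4396, 0.3248, 0.03]
orientation: [0.144, 0.693, -0.146, 0.691]
wrist_force: [-0.7, 0.3, 0.4]
opening: 0.0853
clock: 5.48
tcp_pos: [0.442, 0.3265, 0.0334]
orientation: [0.145, 0.692, -0.144, 0.693]
wrist_force: [0.7, -0.6, 0.1]
opening: 0.0258
clock: 5.9
tcp_pos: [0.4418, 0.3263, 0.0331]
orientation: [0.144, 0.692, -0.144, 0.693]
wrist_force: [-3.0, -1.0, 5.7]
opening: 0.0072
clock: 6.32
tcp_pos: [0.4398, 0.3253, 0.1114]
orientation: [0.143, 0.693, -0.145, 0.691]
wrist_force: [-0.1, -0.1, -1.4]
opening: 0.0065
clock: 6.73
tcp_pos: [0.4409, 0.3259, 0.1617]
orientation: [0.144, 0.692, -0.144, 0.692]
wrist_force: [-0.3, -0.5, -2.6]
opening: 0.0067
wd2 6.7333 [0.4409 0.3259 0.1617] [0.51 0.09 1.83 0.   1.23 0.92] [-0.3 -0.5 -2.6]
```

View pics/wd2.png

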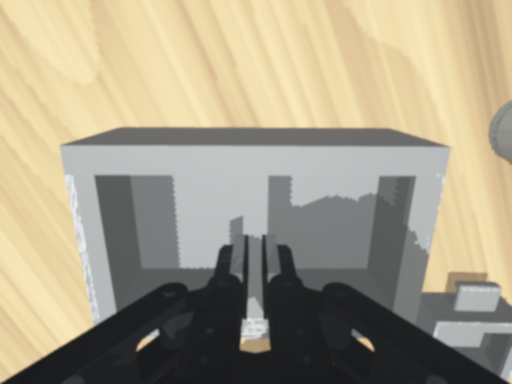

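The deep tray is held by its cross wall and hangs level, with the wrist reading 2.6 N, its weight. Its near rim corners are at (62,146) and (449,147). Next I'll compute the in-hand offset and the placing move.

```bash
python3 - <<'E'
import pickle
from h import *
s,d=pickle.load(open('wd2.pkl','rb'));A=toolaxes(s);t=np.array(s['tcp_pos'])
for dz in(.032,.0365):
  P=cast(d,[(62,146),(449,147)],t[2]+dz,s);print(dz,[(np.r_[p-t[:2],0]@A).round(4).tolist() for p in P],np.linalg.norm(P[1]-P[0]))
print(A.round(3))
a=np.radians(64.5);g=np.array([.571,-.017])+.045*np.array([np.cos(a),np.sin(a)]);D=np.r_[g-t[:2],0];print(g,D,D@A)
E
```

```text
0.032 [[0.0, 0.0535, -0.0911], [-0.0, 0.053, 0.092]] 0.1831076793986031
0.0365 [[0.0, 0.0543, -0.0883], [-0.0, 0.0538, 0.0892]] 0.17747399297385702
[[-0.     0.399  0.917]
 [-0.     0.917 -0.399]
 [-1.    -0.    -0.   ]]
[0.590373   0.02361634] [ 0.14946074 -0.30226438  0.        ] [-1.35533522e-05 -2.17575963e-01  2.57610106e-01]
```

```bash
I="python3 -m inch"
$I '[0,-2.18,2.58,0,0,0,0,0,-2.18,2.58,0,0,0,0,0,-2.18,2.58,0,0,0,0,0,-2.18,2.58,0,0,0,0,0,-2.18,2.58,0,0,0,0]'
$I '[0,-2.18,2.58,0,0,0,0,0,-2.18,2.58,0,0,0,0,0,-2.18,2.58,0,0,0,0,0,-2.18,2.58,0,0,0,0,0,-2.18,2.58,0,0,0,0]'
$I '[0,0,0,-5.5,0,0,0,0,0,0,-5.5,0,0,0,0,0,0,-5.5,0,0,0,0,0,0,-5.5,0,0,0,0,0,0,-5.5,0,0,0]'
$I '[0,0,0,-5.5,0,0,0,0,0,0,-5.5,0,0,0,0,0,0,-5.5,0,0,0,0,0,0,-5.5,0,0,0,0,0,0,-5.5,0,0,0]'
$I '[0,0,0,-5.5,0,0,0,0,0,0,-5.5,0,0,0,0,0,0,-5.5,0,0,0,0,0,0,-5.5,0,0,0,0,0,0,-5.5,0,0,0]'
$I '[0,0,0,-5.5,0,0,0,0,0,0,0,0,0,0,0,0,0,0,0,0,0,0,0,0,0,0,0,0,0,0,0,0,0,0,0]'
python3 snapw.py wp
python3 - <<'E'
from h import *
s=ctrl.get_state();A=toolaxes(s);print(np.degrees(np.arctan2(A[1,2],A[0,2])),(np.r_[np.array([.5904,.0236])-s['tcp_pos'][:2],0]@A).round(4))
d=ctrl.snapshot('top')
x,y=222,138
cv2.imwrite('pics/t1.png',cv2.resize(d['image'][y-45:y+45,x-45:x+45,::-1],(540,540),interpolation=cv2.INTER_CUBIC))
E
```

```text
clock: 7.2
tcp_pos: [0.5147, 0.1729, 0.1596]
orientation: [0.143, 0.694, -0.144, 0.691]
wrist_force: [1.0, 0.7, -3.5]
opening: 0.0066
clock: 7.62
tcp_pos: [0.5896, 0.0217, 0.1594]
orientation: [0.144, 0.694, -0.144, 0.691]
wrist_force: [0.3, 0.3, -3.0]
opening: 0.007
clock: 8.03
tcp_pos: [0.589, 0.0231, 0.1592]
orientation: [-0.026, 0.708, 0.026, 0.705]
wrist_force: [0.8, -0.2, -2.3]
opening: 0.0069
clock: 8.45
tcp_pos: [0.589, 0.0233, 0.1592]
orientation: [-0.193, 0.682, 0.194, 0.678]
wrist_force: [0.0, 0.8, -3.3]
opening: 0.0069
clock: 8.87
tcp_pos: [0.589, 0.0233, 0.1592]
orientation: [-0.349, 0.616, 0.351, 0.613]
wrist_force: [0.8, -0.6, -3.0]
opening: 0.0071
clock: 9.28
tcp_pos: [0.5903, 0.0233, 0.1613]
orientation: [-0.377, 0.599, 0.377, 0.598]
wrist_force: [-0.7, 1.0, -3.2]
opening: 0.0065
wp 9.2833 [0.5903 0.0233 0.1613] [-0.08  0.18  1.73  0.    1.24 -1.2 ] [-0.7  1.  -3.2]
64.43439587351587 [0.     0.0003 0.0003]
```

View pics/wp.png

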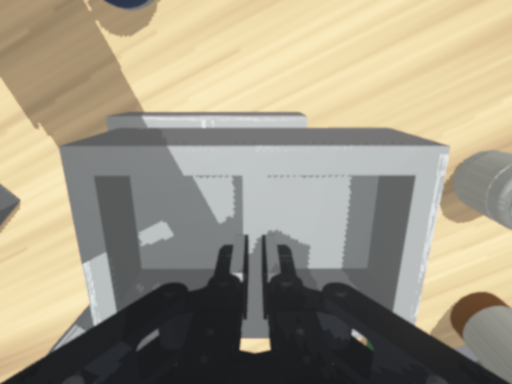

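Below the held tray the bottom tray's long rim edge shows, running from (108,116) to (305,114). I'll check it against the estimated pose.

```bash
python3 - <<'E'
import pickle
from h import *
s,d=pickle.load(open('wp.pkl','rb'));a=np.radians(64.5);u=np.array([np.cos(a),np.sin(a)]);v=np.array([-u[1],u[0]])
for h in(.055,):
  P=cast(d,[(108,114.5),(305,113.5)],h,s);print([(float((p-[.571,-.017])@u),float((p-[.571,-.017])@v)) for p in P],np.degrees(np.arctan2(*(P[1]-P[0])[::-1])))
E
```

```text
[(-0.08588957291889715, 0.05672021957000851), (0.0894715450551174, 0.05713831931849804)] 64.63660557077505
```

```bash
I="python3 -m inch"
$I '[2,0.25,0.1,0,0,0,0,2,0,0,0,0,0,0,1.5,0,0,0,0,0,0,0.9,0,0,0,0,0,0,0.3,0,0,0,0,0,0]'
$I '[0.2,0,0,0,0,0,0,0.1,0,0,0,0,0,0,0,0,0,0,0,0,0,0,0,0,0,0,0,0,0,0,0,0,0,0,0]'
$I '[0.1,0,0,0,0,0,0,0.1,0,0,0,0,0,0,0.1,0,0,0,0,0,0,0,0,0,0,0,0,0,0,0,0,0,0,0,0]'
```

```text
clock: 9.8
tcp_pos: [0.5874, 0.0253, 0.0931]
orientation: [-0.376, 0.599, 0.378, 0.597]
wrist_force: [-0.6, 0.2, -2.2]
opening: 0.0069
clock: 10.22
tcp_pos: [0.5899, 0.0251, 0.0933]
orientation: [-0.378, 0.598, 0.377, 0.599]
wrist_force: [-0.2, -0.2, -2.3]
opening: 0.0069
clock: 10.63
tcp_pos: [0.5889, 0.0252, 0.089]
orientation: [-0.377, 0.598, 0.377, 0.598]
wrist_force: [0.7, 0.6, -2.1]
opening: 0.0068
```

```bash
I="python3 -m inch"
$I '[0.1,0,0,0,0,0,0,0,0,0,0,0,0,0,0,0,0,0,0,0,0,0,0,0,0,0,0,0]'
$I '[0.1,0,0,0,0,0,0,0,0,0,0,0,0,0,0,0,0,0,0,0,0,0,0,0,0,0,0,0]'
```

```text
clock: 10.97
tcp_pos: [0.5891, 0.0251, 0.0883]
orientation: [-0.377, 0.598, 0.377, 0.598]
wrist_force: [0.3, -1.0, -1.5]
opening: 0.0067
clock: 11.3
tcp_pos: [0.5892, 0.0251, 0.0881]
orientation: [-0.377, 0.598, 0.377, 0.598]
wrist_force: [-3.0, -0.1, 5.9]
opening: 0.0065
```

Contact: the wrist force went from −2.6 to +5.9 N at the expected height. Releasing.

```bash
I="python3 -m inch"
$I '[0,0,0,0,0,0,15,0,0,0,0,0,0,30,0,0,0,0,0,0,50,0,0,0,0,0,0,70,0,0,0,0,0,0,70]'
$I '[-0.8,0,0,0,0,0,70,-2,0,0,0,0,0,70,-3.5,0,0,0,0,0,70,-3.5,0,0,0,0,0,70,-3.5,0,0,0,0,0,70]'
$I '[-3.5,0,0,0,0,0,70,-3,0,0,0,0,0,70,-2,0,0,0,0,0,100,0,0,0,0,0,0,100,0,0,0,0,0,0,100]'
python3 snapw.py wr
```

```text
clock: 11.72
tcp_pos: [0.5891, 0.0252, 0.0869]
orientation: [-0.377, 0.598, 0.377, 0.598]
wrist_force: [1.2, -0.2, 0.3]
opening: 0.0596
clock: 12.13
tcp_pos: [0.5886, 0.0252, 0.2218]
orientation: [-0.377, 0.598, 0.377, 0.598]
wrist_force: [0.9, -0.2, 0.1]
opening: 0.0601
clock: 12.55
tcp_pos: [0.5901, 0.0252, 0.3076]
orientation: [-0.378, 0.597, 0.376, 0.599]
wrist_force: [-0.4, -0.4, 0.0]
opening: 0.0853
wr 12.55 [0.5901 0.0252 0.3076] [-0.08  0.07  1.57  0.    1.5  -1.2 ] [-0.4 -0.4  0. ]
```

View pics/wr.png

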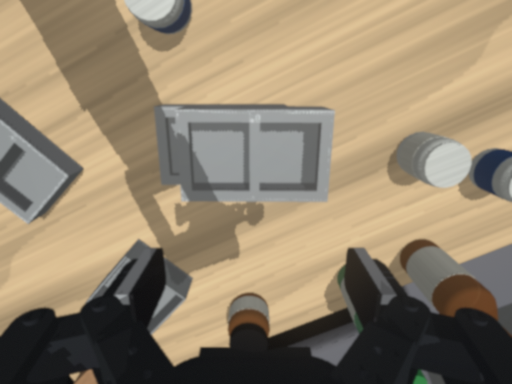

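The deep tray lies on the bottom tray. Its rim corners are at about (174,109), (334,109), (328,201) and (181,201), and the bottom tray's open end shows at (156,105) and (161,185). I'll measure the offsets.

```bash
python3 - <<'E'
import pickle
from h import *
s,d=pickle.load(open('wr.pkl','rb'));a=np.radians(64.5);u=np.array([np.cos(a),np.sin(a)]);v=np.array([-u[1],u[0]])
P=cast(d,[(174,109),(181,201),(328,201),(334,109)],.125,s);print('deep',pose(P),[((p-[.571,-.017])@u*1e3).round(1) for p in P],[((p-[.571,-.017])@v*1e3).round(1) for p in P])
P=cast(d,[(156,105),(161,185)],.055,s);print('bot',[((p-[.571,-.017])@u*1e3).round(1) for p in P],[((p-[.571,-.017])@v*1e3).round(1) for p in P])
print(toolaxes(s).round(3))
E
```

```text
deep (array([0.5896, 0.0253]), np.float64(64.5), np.float64(0.18), np.float64(0.1099)) [np.float64(-43.7), np.float64(-43.9), np.float64(136.8), np.float64(135.6)] [np.float64(56.4), np.float64(-53.5), np.float64(-53.7), np.float64(56.3)]
bot [np.float64(-84.8), np.float64(-88.5)] [np.float64(56.8), np.float64(-55.0)]
[[ 0.005 -0.903  0.431]
 [-0.     0.431  0.903]
 [-1.    -0.004  0.002]]
```

```bash
I="python3 -m inch"
$I '[0.2,-0.2,-3.76,0,0,0,100,0.2,-0.2,-3.76,0,0,0,100,0.2,-0.2,-3.76,0,0,0,100,0.2,-0.2,-3.76,0,0,0,100,0.2,-0.2,-3.76,0,0,0,100]'
$I '[0.2,-0.2,-3.76,0,0,0,100,0.2,-0.2,-3.76,0,0,0,100,0.2,-0.2,-3.76,0,0,0,100,0.2,-0.2,-3.76,0,0,0,100,0.2,-0.2,-3.76,0,0,0,100]'
$I '[0,0,0,5.75,0,0,100,0,0,0,5.75,0,0,100,0,0,0,5.75,0,0,100,0,0,0,5.75,0,0,100,0,0,0,5.75,0,0,100]'
$I '[0,0,0,5.75,0,0,100,0,0,0,5.75,0,0,100,0,0,0,5.75,0,0,100,0,0,0,0,0,0,100,0,0,0,0,0,0,100]'
python3 snapw.py ws2
python3 - <<'E'
from h import *
s=ctrl.get_state();A=toolaxes(s);print(np.degrees(np.arctan2(A[1,2],A[0,2])),(np.r_[np.array([.4465,-.323])-s['tcp_pos'][:2],0]@A).round(4))
E
```

```text
clock: 13.02
tcp_pos: [0.5148, -0.1494, 0.2921]
orientation: [-0.376, 0.599, 0.379, 0.597]
wrist_force: [0.9, -0.0, -0.3]
opening: 0.0853
clock: 13.43
tcp_pos: [0.443, -0.3233, 0.2822]
orientation: [-0.376, 0.598, 0.379, 0.598]
wrist_force: [1.4, 0.1, 0.4]
opening: 0.0854
clock: 13.85
tcp_pos: [0.4438, -0.3219, 0.282]
orientation: [-0.213, 0.675, 0.217, 0.673]
wrist_force: [0.3, -0.6, -0.4]
opening: 0.0856
clock: 14.27
tcp_pos: [0.4443, -0.322, 0.2829]
orientation: [-0.113, 0.699, 0.116, 0.697]
wrist_force: [0.2, -0.9, 0.4]
opening: 0.0854
ws2 14.2667 [ 0.4443 -0.322   0.2829] [-0.76 -0.    1.69 -0.    1.46 -1.08] [ 0.2 -0.9  0.4]
18.63461703362373 [-0.     -0.0015  0.0017]
```

View pics/ws2.png

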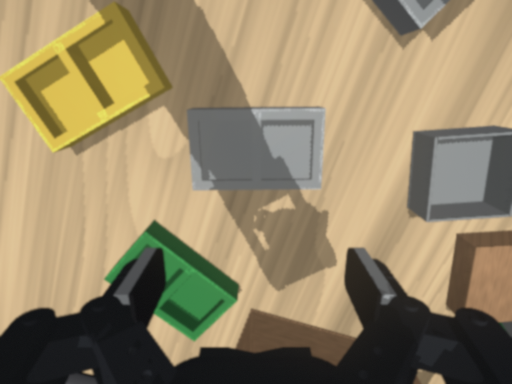

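The shallow tray is centred at (256,148), square to the jaws and clear of the yellow and green trays. Descending to grip it.

```bash
I="python3 -m inch"
$I '[3.5,0,0.1,0,0,0,100,3.5,0,0,0,0,0,100,3.5,0,0,0,0,0,100,3.5,0,0,0,0,0,100,3.5,0,0,0,0,0,100]'
$I '[3.5,0,0,0,0,0,100,2.5,0,0,0,0,0,100,1.8,0,0,0,0,0,100,1.2,0,0,0,0,0,100,0.5,0,0,0,0,0,100]'
$I '[0,0,0,0,0,0,100,0,0,0,0,0,0,40,0,0,0,0,0,0,20,0,0,0,0,0,0,10,0,0,0,0,0,0,0]' 60
$I '[0,0,0,0,0,0,0,0,0,0,0,0,0,0,0,0,0,0,0,0,0,0,0,0,0,0,0,0,0,0,0,0,0,0,0]' 60
$I '[0,0,0,0,0,0,0,0,0,0,0,0,0,0,-0.5,0,0,0,0,0,0,-1.5,0,0,0,0,0,0,-2.5,0,0,0,0,0,0]'
$I '[-3.5,0,0,0,0,0,0,-3.5,0,0,0,0,0,0,-3.5,0,0,0,0,0,0,-3.5,0,0,0,0,0,0,-2,0,0,0,0,0,0]'
$I '[0,0,0,0,0,0,0,0,0,0,0,0,0,0,0,0,0,0,0,0,0]'
python3 snapw.py ws3
python3 - <<'E'
from h import *
s=ctrl.get_state();A=toolaxes(s);D=np.r_[np.array([.5703,-.015])-s['tcp_pos'][:2],0];print(D,(D@A).round(4))
E
```

```text
clock: 14.73
tcp_pos: [0.4457, -0.3221, 0.1083]
orientation: [-0.114, 0.698, 0.114, 0.698]
wrist_force: [0.0, -1.1, -0.6]
opening: 0.0853
clock: 15.15
tcp_pos: [0.4445, -0.3209, 0.0125]
orientation: [-0.113, 0.699, 0.115, 0.697]
wrist_force: [-0.2, -0.1, -0.5]
opening: 0.0856
clock: 15.57
tcp_pos: [0.4471, -0.3233, 0.0166]
orientation: [-0.114, 0.697, 0.113, 0.698]
wrist_force: [-0.5, 0.1, -0.3]
opening: 0.0391
clock: 15.98
tcp_pos: [0.446, -0.3224, 0.0152]
orientation: [-0.114, 0.698, 0.114, 0.698]
wrist_force: [0.3, 0.2, 1.1]
opening: 0.0003
clock: 16.4
tcp_pos: [0.4438, -0.3204, 0.058]
orientation: [-0.112, 0.699, 0.116, 0.696]
wrist_force: [-0.1, -0.1, 0.2]
opening: 0.0001
clock: 16.82
tcp_pos: [0.4477, -0.3239, 0.2258]
orientation: [-0.116, 0.696, 0.112, 0.699]
wrist_force: [0.6, 0.1, 1.1]
opening: 0.0
clock: 17.07
tcp_pos: [0.4455, -0.3218, 0.2191]
orientation: [-0.113, 0.698, 0.114, 0.698]
wrist_force: [0.2, 0.2, -0.5]
opening: -0.0003
ws3 17.0667 [ 0.4455 -0.3218  0.2191] [-0.75  0.04  1.77  0.    1.34 -1.08] [ 0.2  0.2 -0.5]
[0.12525823 0.30647353 0.        ] [0.0004 0.2509 0.216 ]
```

View pics/ws3.png

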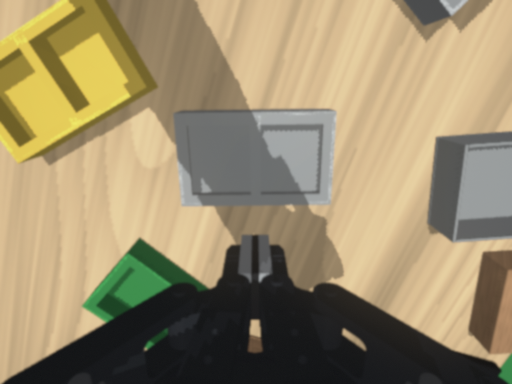

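The fingers shut to 0 with nothing held, so that grasp missed. The tray still lies at about (255,158), corners near (176,112), (335,111), (330,205) and (181,206). I'll check numerically where its rim and cross wall are before retrying.

```bash
python3 - <<'E'
import pickle
from h import *
for n,px in(('ws2',[(187,108),(191,189),(322,189),(325,107)]),('ws3',[(176,112),(181,206),(330,205),(335,111)])):
    s,d=pickle.load(open(n+'.pkl','rb'));A=toolaxes(s)
    for h in(.02,.03,.045,.055):
        p=pose(cast(d,px,h,s));print(n,h,p,(np.r_[p[0]-s['tcp_pos'][:2],0]@A).round(4)[1:])
# brightness profile along the tray's long axis, right part lit, ws3
s,d=pickle.load(open('ws3.pkl','rb'));g=cv2.cvtColor(np.ascontiguousarray(d['image']),cv2.COLOR_RGB2GRAY)
print('long y=135',g[133:138,170:342].mean(0).astype(int).tolist())
print('long y=185',g[183:188,170:342].mean(0).astype(int).tolist())
print('short x=300',g[100:215,298:303].mean(1).astype(int).tolist())
E
```

```text
ws2 0.02 (array([ 0.4473, -0.3259]), np.float64(18.9), np.float64(0.1915), np.float64(0.1172)) [-0.0047  0.0016]
ws2 0.03 (array([ 0.4467, -0.3241]), np.float64(18.9), np.float64(0.1872), np.float64(0.1146)) [-0.0028  0.0016]
ws2 0.045 (array([ 0.4457, -0.3214]), np.float64(18.9), np.float64(0.1807), np.float64(0.1106)) [0.0001 0.0016]
ws2 0.055 (array([ 0.4451, -0.3197]), np.float64(18.9), np.float64(0.1764), np.float64(0.1079)) [0.0019 0.0015]
ws3 0.02 (array([ 0.4482, -0.3277]), np.float64(18.9), np.float64(0.1896), np.float64(0.1182)) [-0.0064  0.0008]
ws3 0.03 (array([ 0.4475, -0.3256]), np.float64(18.9), np.float64(0.1846), np.float64(0.115)) [-0.0042  0.0008]
ws3 0.045 (array([ 0.4464, -0.3223]), np.float64(18.9), np.float64(0.1771), np.float64(0.1104)) [-0.0007  0.0008]
ws3 0.055 (array([ 0.4456, -0.3202]), np.float64(18.9), np.float64(0.1721), np.float64(0.1072)) [0.0015 0.0007]
long y=135 [139, 137, 135, 133, 128, 121, 115, 112, 112, 112, 112, 112, 112, 112, 112, 111, 108, 103, 103, 108, 111, 111, 111, 111, 111, 111, 111, 111, 111, 111, 111, 111, 111, 111, 111, 110, 111, 11
[... 1430 characters left out ...]
119, 142, 158, 162, 163, 163, 163, 164, 167, 175, 181, 181, 182, 183, 184, 187, 188, 187, 185, 181, 178, 179, 184]
short x=300 [195, 194, 193, 193, 192, 192, 191, 183, 163, 135, 126, 146, 171, 187, 186, 175, 169, 168, 167, 168, 167, 167, 165, 156, 138, 121, 114, 113, 114, 121, 138, 156, 164, 166, 166, 166, 166, 166, 166, 166, 166, 166, 166, 166, 166, 166, 165, 165, 165, 165, 165, 165, 165, 165, 165, 165, 165, 165, 165, 164, 165, 165, 164, 164, 164, 164, 164, 163, 163, 163, 164, 163, 164, 163, 163, 163, 163, 163, 163, 163, 163, 162, 160, 158, 156, 153, 150, 146, 140, 134, 124, 108, 94, 93, 101, 108, 110, 111, 110, 111, 110, 111, 111, 112, 116, 124, 129, 131, 131, 130, 129, 129, 128, 127, 127]
```

The rim height (45 mm) and the pose check out, with the wall within 1 mm of the jaw centre. The pads probably only caught the top of the wall and slid off. I'll retry about 7 mm deeper, more gently, and watch the opening.

```bash
I="python3 -m inch"
$I '[0,0,0.08,0,0,0,100,0,0,0,0,0,0,100,0,0,0,0,0,0,100,0,0,0,0,0,0,100,0,0,0,0,0,0,100]' 30
$I '[0,0,0,0,0,0,100,3.5,0,0,0,0,0,100,3.5,0,0,0,0,0,100,3.5,0,0,0,0,0,100,3.5,0,0,0,0,0,100]'
$I '[3,0,0,0,0,0,100,2,0,0,0,0,0,100,1,0,0,0,0,0,100,0.5,0,0,0,0,0,100,0,0,0,0,0,0,100]'
$I '[0,0,0,0,0,0,30,0,0,0,0,0,0,30,0,0,0,0,0,0,30,0,0,0,0,0,0,30,0,0,0,0,0,0,30]'
$I '[0,0,0,0,0,0,30,0,0,0,0,0,0,30]'
$I '[0,0,0,0,0,0,30]'
$I '[0,0,0,0,0,0,30]'
```

```text
clock: 17.53
tcp_pos: [0.4467, -0.3221, 0.2197]
orientation: [-0.113, 0.698, 0.114, 0.698]
wrist_force: [0.7, 0.5, 0.3]
opening: 0.0605
clock: 17.95
tcp_pos: [0.4472, -0.3225, 0.0794]
orientation: [-0.114, 0.698, 0.113, 0.698]
wrist_force: [0.2, -0.4, 0.3]
opening: 0.0853
clock: 18.37
tcp_pos: [0.4467, -0.3221, 0.0147]
orientation: [-0.113, 0.698, 0.114, 0.698]
wrist_force: [0.1, 0.5, 0.2]
opening: 0.0854
clock: 18.78
tcp_pos: [0.4475, -0.3228, 0.0162]
orientation: [-0.114, 0.698, 0.113, 0.698]
wrist_force: [0.6, 0.9, -1.2]
opening: 0.0264
clock: 18.95
tcp_pos: [0.447, -0.3223, 0.0155]
orientation: [-0.114, 0.698, 0.114, 0.698]
wrist_force: [0.2, 0.0, 0.1]
opening: 0.0257
clock: 19.03
tcp_pos: [0.4469, -0.3222, 0.0153]
orientation: [-0.114, 0.698, 0.114, 0.698]
wrist_force: [0.4, 0.8, -0.5]
opening: 0.0254
clock: 19.12
tcp_pos: [0.4468, -0.3222, 0.0151]
orientation: [-0.114, 0.698, 0.114, 0.698]
wrist_force: [-0.2, 0.2, -0.5]
opening: 0.0254
```

```bash
I="python3 -m inch"
$I '[0.4,0,0,0,0,0,30,0.3,0,0,0,0,0,30,0,0,0,0,0,0,30]'
$I '[0,0,0,0,0,0,20,0,0,0,0,0,0,20]'
$I '[0,0,0,0,0,0,12,0,0,0,0,0,0,12]'
$I '[0,0,0,0,0,0,6,0,0,0,0,0,0,6]'
$I '[0,0,0,0,0,0,0,0,0,0,0,0,0,0]'
$I '[0,0,0,0,0,0,0,0,0,0,0,0,0,0]'
```

```text
clock: 19.37
tcp_pos: [0.4462, -0.3216, 0.0072]
orientation: [-0.113, 0.698, 0.114, 0.698]
wrist_force: [-0.7, 0.7, -0.2]
opening: 0.0257
clock: 19.53
tcp_pos: [0.4468, -0.3221, 0.008]
orientation: [-0.114, 0.698, 0.114, 0.698]
wrist_force: [-0.8, -0.3, -0.3]
opening: 0.0171
clock: 19.7
tcp_pos: [0.4468, -0.3222, 0.0082]
orientation: [-0.114, 0.698, 0.114, 0.698]
wrist_force: [0.6, -0.5, -0.6]
opening: 0.0105
clock: 19.87
tcp_pos: [0.4469, -0.3222, 0.0082]
orientation: [-0.114, 0.698, 0.114, 0.698]
wrist_force: [0.1, 0.4, -0.6]
opening: 0.0091
clock: 20.03
tcp_pos: [0.4469, -0.3222, 0.0082]
orientation: [-0.114, 0.698, 0.114, 0.698]
wrist_force: [0.1, -0.0, -0.2]
opening: 0.0093
clock: 20.2
tcp_pos: [0.4469, -0.3222, 0.0082]
orientation: [-0.114, 0.698, 0.114, 0.698]
wrist_force: [-0.2, 0.5, 0.7]
opening: 0.0095
```

Gripped: the opening holds at 9 mm. Lifting gently.

```bash
I="python3 -m inch"
$I '[-0.5,0,0,0,0,0,0,-1,0,0,0,0,0,0,-1.5,0,0,0,0,0,0,-2,0,0,0,0,0,0,-2,0,0,0,0,0,0]'
$I '[-2.5,0,0,0,0,0,0,-2.5,0,0,0,0,0,0,-2.5,0,0,0,0,0,0,-2.5,0,0,0,0,0,0,-1.5,0,0,0,0,0,0]'
$I '[0,0,0,0,0,0,0,0,0,0,0,0,0,0,0,0,0,0,0,0,0]'
python3 snapw.py ws4
python3 - <<'E'
import pickle
from h import *
s,d=pickle.load(open('ws4.pkl','rb'));A=toolaxes(s);D=np.r_[np.array([.5703,-.015])-s['tcp_pos'][:2],0];print(D,(D@A).round(4),s['wrist_force'],s['opening'],np.degrees(np.arctan2(A[1,2],A[0,2])))
# rim of held tray: expected pixel of its corners and grey mask extents
t=np.array(s['tcp_pos']);P=[t+A@np.array([-.0368,y,z]) for y,z in((.055,-.09),(.055,.09),(.041,-.076),(.041,.076))]
p=proj(d,P,s);print(p.round(1).tolist())
g=cv2.cvtColor(np.ascontiguousarray(d['image']),cv2.COLOR_RGB2HSV)
y=int(p[0,1])+8;r=np.where(g[y,:,1]<35)[0];print('row',y,r.min(),r.max(),len(r))
for x in(150,210,300,360):print('col',x,g[100:200:3,x,2].tolist())
E
```

```text
clock: 20.62
tcp_pos: [0.4464, -0.3218, 0.0791]
orientation: [-0.113, 0.698, 0.114, 0.698]
wrist_force: [-1.0, -0.4, -2.7]
opening: 0.0093
clock: 21.03
tcp_pos: [0.448, -0.3232, 0.1975]
orientation: [-0.115, 0.697, 0.112, 0.699]
wrist_force: [1.2, -0.4, -1.4]
opening: 0.0094
clock: 21.28
tcp_pos: [0.4461, -0.3215, 0.1921]
orientation: [-0.113, 0.698, 0.114, 0.697]
wrist_force: [-0.7, 0.1, -2.4]
opening: 0.009
ws4 21.2833 [ 0.4461 -0.3215  0.1921] [-0.75  0.06  1.79  0.    1.29 -1.07] [-0.7  0.1 -2.4]
[0.12419157 0.30646073 0.        ] [0.0003 0.2512 0.215 ] [-0.69022537  0.07857879 -2.40029244] 0.008995257953498774 18.496688149867776
[[57.4, 144.4], [451.5, 144.3], [92.6, 173.9], [416.2, 173.9]]
row 152 60 511 452
col 150 [189, 187, 186, 185, 183, 183, 191, 234, 246, 247, 244, 128, 101, 101, 101, 123, 134, 134, 133, 133, 133, 134, 133, 134, 133, 132, 131, 131, 131, 131, 131, 131, 131, 130]
col 210 [164, 164, 164, 165, 166, 167, 169, 171, 172, 173, 166, 104, 99, 99, 100, 127, 135, 135, 135, 135, 135, 135, 134, 135, 135, 131, 129, 130, 131, 130, 130, 130, 130, 130]
col 300 [247, 246, 245, 244, 243, 243, 242, 241, 242, 244, 231, 131, 126, 123, 127, 230, 235, 233, 203, 201, 180, 175, 145, 137, 136, 137, 136, 132, 132, 132, 132, 132, 132, 131]
col 360 [246, 247, 247, 247, 247, 247, 245, 243, 240, 238, 208, 127, 126, 126, 141, 226, 229, 221, 199, 198, 198, 198, 198, 198, 189, 145, 193, 196, 196, 196, 196, 196, 196, 196]
```

```bash
I="python3 -m inch"
$I '[0,2,1.7,0,0,0,0,0,2.5,2.15,0,0,0,0,0,2.5,2.15,0,0,0,0,0,2.5,2.15,0,0,0,0,0,2.5,2.15,0,0,0,0]'
$I '[0,2.5,2.15,0,0,0,0,0,2.5,2.15,0,0,0,0,0,2.5,2.15,0,0,0,0,0,2.5,2.15,0,0,0,0,0,2.5,2.15,0,0,0,0]'
$I '[0,1.1,0.45,0,0,0,0,0,0,0,-5.75,0,0,0,0,0,0,-5.75,0,0,0,0,0,0,-5.75,0,0,0,0,0,0,-5.75,0,0,0]'
$I '[0,0,0,-5.75,0,0,0,0,0,0,-5.75,0,0,0,0,0,0,-5.75,0,0,0,0,0,0,-5.75,0,0,0,0,0,0,0,0,0,0]'
$I '[0,0,0,0,0,0,0,0,0,0,0,0,0,0,0,0,0,0,0,0,0]'
python3 snapw.py wq
python3 - <<'E'
import pickle
from h import *
s,d=pickle.load(open('wq.pkl','rb'));A=toolaxes(s);D=np.r_[np.array([.5703,-.015])-s['tcp_pos'][:2],0];print((D@A).round(4),s['opening'],np.degrees(np.arctan2(A[1,2],A[0,2])))
E
```

```text
clock: 21.75
tcp_pos: [0.5054, -0.1738, 0.1909]
orientation: [-0.113, 0.699, 0.114, 0.697]
wrist_force: [0.3, -0.1, -2.3]
opening: 0.009
clock: 22.17
tcp_pos: [0.5677, -0.0213, 0.1908]
orientation: [-0.113, 0.699, 0.114, 0.697]
wrist_force: [1.6, 0.3, -1.6]
opening: 0.0095
clock: 22.58
tcp_pos: [0.568, -0.0111, 0.1909]
orientation: [-0.252, 0.662, 0.253, 0.659]
wrist_force: [-0.6, -0.4, -1.7]
opening: 0.0094
clock: 23.0
tcp_pos: [0.5681, -0.0115, 0.1911]
orientation: [-0.377, 0.599, 0.378, 0.597]
wrist_force: [-0.7, -0.4, -0.9]
opening: 0.009
clock: 23.25
tcp_pos: [0.5691, -0.0113, 0.1926]
orientation: [-0.377, 0.599, 0.377, 0.598]
wrist_force: [-0.1, 0.6, -0.8]
opening: 0.0094
wq 23.25 [ 0.5691 -0.0113  0.1926] [-0.14  0.1   1.75 -0.    1.29 -1.27] [-0.1  0.6 -0.8]
[-0.     -0.0026 -0.0028] 0.009372846647709118 64.40631895292934
```

```bash
I="python3 -m inch"
$I '[0,-0.26,-0.28,0,0,0,0,2,0,0,0,0,0,0,1.7,0,0,0,0,0,0,1.2,0,0,0,0,0,0,0.5,0,0,0,0,0,0]'
$I '[0.1,0,0,0,0,0,0,0,0,0,0,0,0,0,0,0,0,0,0,0,0]'
$I '[0.1,0,0,0,0,0,0,0.1,0,0,0,0,0,0,0,0,0,0,0,0,0,0,0,0,0,0,0,0]'
$I '[0.1,0,0,0,0,0,0,0,0,0,0,0,0,0,0,0,0,0,0,0,0]'
```

```text
clock: 23.72
tcp_pos: [0.569, -0.0149, 0.1367]
orientation: [-0.376, 0.599, 0.378, 0.597]
wrist_force: [-1.0, -0.0, -1.8]
opening: 0.0094
clock: 23.97
tcp_pos: [0.5716, -0.015, 0.1393]
orientation: [-0.378, 0.598, 0.377, 0.599]
wrist_force: [-0.3, -0.2, -2.5]
opening: 0.0093
clock: 24.3
tcp_pos: [0.5709, -0.0149, 0.1365]
orientation: [-0.377, 0.598, 0.377, 0.598]
wrist_force: [0.5, -0.6, -1.0]
opening: 0.009
clock: 24.55
tcp_pos: [0.5706, -0.0149, 0.1351]
orientation: [-0.377, 0.598, 0.377, 0.598]
wrist_force: [0.4, 0.4, -0.9]
opening: 0.0092
```

```bash
I="python3 -m inch"
$I '[0.1,0,0,0,0,0,0,0,0,0,0,0,0,0,0,0,0,0,0,0,0]'
$I '[0.1,0,0,0,0,0,0,0,0,0,0,0,0,0,0,0,0,0,0,0,0]'
$I '[0.05,0,0,0,0,0,0,0,0,0,0,0,0,0,0,0,0,0,0,0,0]'
```

```text
clock: 24.8
tcp_pos: [0.5706, -0.0149, 0.1341]
orientation: [-0.377, 0.598, 0.377, 0.598]
wrist_force: [-0.2, -0.1, -1.8]
opening: 0.009
clock: 25.05
tcp_pos: [0.5708, -0.0149, 0.1332]
orientation: [-0.377, 0.598, 0.377, 0.598]
wrist_force: [0.3, 1.0, -1.9]
opening: 0.0092
clock: 25.3
tcp_pos: [0.5708, -0.0149, 0.1332]
orientation: [-0.377, 0.598, 0.377, 0.598]
wrist_force: [-1.2, -0.2, 1.7]
opening: 0.0094
```

Contact at the expected height. Release, rise, and back off.

```bash
I="python3 -m inch"
$I '[0,0,0,0,0,0,12,0,0,0,0,0,0,25,0,0,0,0,0,0,45,0,0,0,0,0,0,65,0,0,0,0,0,0,65]'
$I '[-0.8,0,0,0,0,0,65,-2,0,0,0,0,0,65,-3.5,0,0,0,0,0,65,-3.5,0,0,0,0,0,65,-3.5,0,0,0,0,0,65]'
$I '[-3.5,0,0,0,0,0,65,-2,0,0,0,0,0,65,0,0,0,0,0,0,65,0,0,0,0,0,0,65,0,0,0,0,0,0,65]'
python3 snapw.py wf
```

```text
clock: 25.72
tcp_pos: [0.5708, -0.0149, 0.1327]
orientation: [-0.377, 0.598, 0.377, 0.598]
wrist_force: [-0.5, 0.8, -0.4]
opening: 0.0548
clock: 26.13
tcp_pos: [0.5703, -0.0148, 0.2673]
orientation: [-0.377, 0.598, 0.377, 0.598]
wrist_force: [1.2, -0.8, -0.3]
opening: 0.0557
clock: 26.55
tcp_pos: [0.5701, -0.0148, 0.3198]
orientation: [-0.377, 0.598, 0.378, 0.598]
wrist_force: [0.5, 0.5, -0.5]
opening: 0.0556
wf 26.55 [ 0.5701 -0.0148  0.3198] [-0.15  0.03  1.59  0.    1.52 -1.27] [ 0.5  0.5 -0.5]
```

View pics/wf.png

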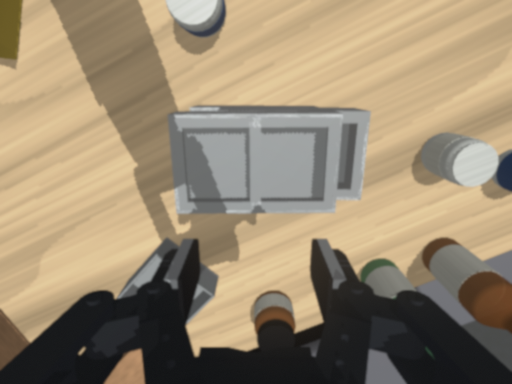

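The shallow tray lies flat on top, corners about (169,114), (343,114), (335,212) and (179,213). The deep tray's tab end sticks out on the right at (370,110) and (361,199).

```bash
python3 - <<'E'
import pickle
from h import *
s,d=pickle.load(open('wf.pkl','rb'));a=np.radians(64.5);u=np.array([np.cos(a),np.sin(a)]);v=np.array([-u[1],u[0]])
for n,px,h in(('shal',[(169,114),(179,213),(335,212),(343,114)],.17),('deep+end',[(370,110),(361,199)],.125)):
    P=cast(d,px,h,s);print(n,pose(P) if len(P)==4 else '',[(((p-[.571,-.017])@u*1e3).round(1),((p-[.571,-.017])@v*1e3).round(1)) for p in P])
ctrl.hand_in()
E
```

```text
shal (array([ 0.5717, -0.0133]), np.float64(64.7), np.float64(0.1773), np.float64(0.1087)) [(np.float64(-86.1), np.float64(55.3)), (np.float64(-84.0), np.float64(-54.0)), (np.float64(92.4), np.float64(-52.8)), (np.float64(92.1), np.float64(55.3))]
deep+end  [(np.float64(135.5), np.float64(56.3)), (np.float64(136.4), np.float64(-53.4))]
the job is handed in; nothing more can be done
```

The zigzag stack is built and handed in at about 26.6 s. The deep tray sits on the fixed bottom tray, shifted towards the tab end, and the shallow tray sits on top of it, shifted back over the bottom tray. Both were lowered until they touched, then released, and the gripper was well clear when I handed in.

- **Positions:** in the last wrist-camera view the deep tray's shift is about 43–46 mm, against the 45 mm asked. The shallow tray reads about 2–4 mm off straight above the bottom tray lengthwise and 1 mm sideways. Both are within about 0.5° of in line with it. Corner reading and calibration are good to only about 2 mm. In the final view both trays looked flat.
- **One grasp failed:** the first try at the shallow tray closed on nothing. The tray stayed within about 1 mm of where it was. I gripped again 7 mm deeper with 30 N, and that held.
- **Disagreements:**
  - The gripper read about 7–9 mm on the 12 mm walls, I think because the pads give a little.
  - My bottom-tray measurements differed by about 2–3 mm between views. The deep tray was therefore placed at a slightly corrected spot, and the shallow tray set relative to both.
- **Forces:** contact forces at the readings were about 6 N or less. The tub and the coloured trays were not handled.

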